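# Put the sink strainers away in their holder dishes

## Robot

A 6-joint arm with a two-finger parallel gripper is mounted at the origin on the work surface. World frame = base frame: x ahead of the robot, y to its left, z up, the work surface at z = 0. Lengths are in m, angles in degrees, forces in N, time in s.
With the tool pointing down it reaches from about 0.325 to 0.85 m from the base axis. Payload 15.5 kg.
Tool frame: the origin (TCP) lies midway between the tips of the shut fingers; the grasp point (between the pads) lies manip.grip_depth behind it (manip.grip_depth is the distance from the TCP to the grasp point, in m); z points along the fingers, y is the line along which they close (so a half turn about z gives the same grasp; the last joint's range is limited). The gripper opens to 91 mm and grips with 3 to 60 N. Pads are 32 mm wide; open, the fingers measure 118 mm over their backs; the gripper's body (76 mm by 178 mm) begins 60 mm behind the grasp point.
Start: joints at [69.7, 28.281, 77.091, -0, 74.628, -5.472], TCP at [0.16, 0.604, 0.214] pointing down, gripper open.
Joint ranges: [-166.48, 166.48], [-47.26, 123.95], [12.59, 153.08], [-70.14, 250.14], [6.76, 159.57], [-176.63, 176.63]. Speed limits (degrees/s): [108.29, 108.29, 147.25, 172.46, 172.46, 172.46].

## Interface

Orientations are given as [roll, pitch, yaw] about the fixed x, y, z axes, in that order (R = Rz(yaw) Ry(pitch) Rx(roll)).
In Python, from station import manip, grab_frame, find_in, trace, mark_of gives the robot as it stands. The module is installed in compiled form; this text tells all that it offers.
- The arm moves only by the shell command python3 -m creep 'ROWS'. ROWS is a JSON list of rows, 1 to 8 of them, each of 7 numbers: dx, dy, dz in m, then a rotation vector rx, ry, rz in degrees, then the finger opening in m; each row is the pose to reach, as a shift and turn from the pose commanded when the command began, along the tool's axes at that moment; what a row does not reach only later rows make up. A row lasts 1/8 s, in which the tool goes at most 0.0625 m and 10.7 degrees, less where a joint would pass 70% of its speed; a pose out of reach is approached as far as the arm can. The fingers move at their own pace and stop on an object; the grip force is fixed at half the most. Time passes only in rows, so rows that do not move let the fingers close. It prints the time, the measured TCP pose, the force, the opening and the grip force at its end.
- manip.read_state(): the state, without advancing time (a new reading comes with each control period).
- grab_frame(name): name is "side" or "top" or "wrist"; returns a dict with "img" (420x560x3 uint8, blue, green, red), "z_map" (420x560 float32, m along the optical axis (not along the pixel's ray), 0 where there is no reading), "K" (3x3 intrinsics, pixels), "xyz" and "attitude" of the camera in the world. Camera axes: x right, y down, z forward; pixel columns grow to the right and rows downward; lengths in m; the calibration is good to about 2 mm. A picture is of the moment at which its call begins.
- manip.job_done(): hands the job in; it is judged then, once.
Trained networks look in a picture, given as the dict that the camera call returned (one of the last four; its "shot" number tells which), for a name from the list of things; names that differ only in an ending like _2 or _b are one class to them, and where a whole thing is asked for, a point or a joint stands for the part that bears it (a point fixed in the world has none). Each returns a list of dicts, best first, with "confidence" (0 to 1); they miss things now and then, are a little off and sometimes report something else, mostly with a low value. They report only what shows in the picture. A call takes as long as a camera call. They do not tell look-alikes from the thing itself.
- find_in(label, picture): "box" ([left, top, width, height] in pixels, round what is visible of it).
- trace(label, picture): "pixels" (420x560 bool, what is visible of it) and "box" ([left, top, width, height] in pixels, round what is visible of it).
- mark_of(label, picture): "position" ([row, column] in pixels: a listed point, or the origin of a listed thing).
The state is a dict: "clock": time; "joint_positions": joint angles; "qd": joint speeds; "joint_efforts": joint torques, N m; "eef_pos": TCP position; "eef_rot": TCP orientation; "contact_force": force on the tool from outside, world axes, zero at the start; "torque": the same for the moment, N m; "width": finger opening in m; "gripper_force": force on a finger pad.
Only numpy, scipy, OpenCV 4.12 (cv2) and the standard library are available. Lean on these libraries where they do the work, as an engineer would, in place of code of your own. Each camera call takes 0.05 s, during which the arm holds its last target. There are 200 camera calls.

## Task

Put each of the three steel sink strainers away in the white holder dish made for its size: the large one in the large dish, the medium one in the medium dish, the small one in the small dish, each standing upright, flat on the bottom of its dish. Leave the rubber plug, the spanner, the bleach bottle and the bucket lid where they are.

Things in the scene. Friction and masses are not known exactly. Their poses are not given: they have to be found in the camera images.
- strainer_large: large stainless steel sink strainer, loose, upright: round flange 80 mm across (underside 11 mm, top 14 mm above its foot) over a shallow basket; a post 8 mm across up the middle carries a round knob 16 mm across, from 30 to 46 mm above the foot: grip it from above. At most 130 g. Origin: centre of the foot's underside; z up along the post.
- strainer_medium: medium stainless steel sink strainer, loose, upright: round flange 62 mm across (underside 11 mm, top 14 mm above its foot) over a shallow basket; a post 8 mm across up the middle carries a round knob 16 mm across, from 30 to 46 mm above the foot: grip it from above. At most 130 g. Origin: centre of the foot's underside; z up along the post.
- strainer_small: small stainless steel sink strainer, loose, upright: round flange 46 mm across (underside 11 mm, top 14 mm above its foot) over a shallow basket; a post 8 mm across up the middle carries a round knob 16 mm across, from 30 to 46 mm above the foot: grip it from above. At most 130 g. Origin: centre of the foot's underside; z up along the post.
- dish_large: the large holder dish, round, white plastic, open on top, screwed to the cupboard floor: 100 mm across inside, 106 mm outside, rim 18 mm above the cupboard floor, its inner floor 4 mm above the cupboard floor. Made for the 80 mm strainer. Origin: centre of its underside, on the cupboard floor; z up.
- dish_medium: the medium holder dish, round, white plastic, open on top, screwed to the cupboard floor: 82 mm across inside, 88 mm outside, rim 18 mm above the cupboard floor, its inner floor 4 mm above the cupboard floor. Made for the 62 mm strainer. Origin: centre of its underside, on the cupboard floor; z up.
- dish_small: the small holder dish, round, white plastic, open on top, screwed to the cupboard floor: 66 mm across inside, 72 mm outside, rim 18 mm above the cupboard floor, its inner floor 4 mm above the cupboard floor. Made for the 46 mm strainer. Origin: centre of its underside, on the cupboard floor; z up.
- plug: bystander: a solid black rubber sink plug, loose, 60 mm across and 26 mm high with a small stub (10 mm across) on top. Not a strainer. Origin: centre of its underside.
- spanner: bystander: an adjustable spanner with a red handle, lying flat beyond the dishes and strainers, about 217 mm long, 42 mm wide at the head, 14 mm thick (a small adjusting wheel stands up to 16 mm). Origin: on the floor near its middle, x along it towards the jaws (jaw ends 112 mm along +x, handle end 105 mm along -x).
- bleach: bystander: an upright white bleach bottle with a blue cap, 84 mm across, 240 mm high, on the far left. Origin: centre of its underside.
- bucket_lid: bystander: a flat grey plastic bucket lid, round, 180 mm across, 18 mm high, with a small tab, lying on the far right. Origin: centre of its underside.
There are look-alikes about, which are no part of the job. Leave any blue or purple look-alike of the strainer_large alone.

How it is judged:
By the outcome, as a careful person would: the job done as asked, in the order asked, and still so for the second after the job is handed in, with the robot touching nothing.
It also fails if it takes over 86 s, if anything falls off the work surface, if the arm or the gripper's body presses on something with over 40 N, if the wrist force passes 120 N, or if a joint passes its speed limit or range.

## Working session

There is one attempt and no reset: what is moved stays moved. The work goes in short steps, Python scripts to look and compute and a shell command to move; the robot and the scene stay as the last step left them, time stands still between calls to the robot, and variables do not carry over. Pictures are saved under pics/ and viewed, at most 14 in all, crops included, and the job is handed in when it is done.

```bash
mkdir -p pics
cat > h.py <<'E'
import numpy as np, cv2
from station import manip, grab_frame, find_in, trace, mark_of
from scipy.spatial.transform import Rotation as R
def camR(p):
    a=np.array(p["attitude"],float)
    if a.shape==(3,3): return a
    return (R.from_quat(a) if a.size==4 else R.from_euler('xyz',a,degrees=True)).as_matrix()
def cloud(p):
    z=p["z_map"]; v,u=np.mgrid[:z.shape[0],:z.shape[1]]; K=p["K"]
    c=np.stack([(u-K[0,2])/K[0,0]*z,(v-K[1,2])/K[1,1]*z,z],-1)
    w=c@camR(p).T+np.array(p["xyz"]); w[z<=0]=np.nan; return w
def ray(p,row,col,h):
    K=p["K"]; d=camR(p)@np.array([(col-K[0,2])/K[0,0],(row-K[1,2])/K[1,1],1]); o=np.array(p["xyz"])
    return o+d*(h-o[2])/d[2]
def tool(target):
    "shift in tool axes from measured TCP to world target"
    s=manip.read_state(); T=R.from_euler('xyz',s["eef_rot"],degrees=True)
    return T.inv().apply(np.array(target)-s["eef_pos"])
E
python3 - <<'E'
from h import *
np.set_printoptions(precision=4,suppress=True)
print(manip.grip_depth, manip.read_state())
for n in("top","side"):
    p=grab_frame(n); print(n,p["xyz"],p["attitude"],p["K"].tolist() if hasattr(p["K"],'tolist') else p["K"])
    cv2.imwrite(f"pics/{n}0.png",p["img"])
    w=cloud(p)
    for l in "strainer_large strainer_medium strainer_small dish_large dish_medium dish_small plug".split():
        for d in trace(l,p)[:4]:
            q=w[d["pixels"]]; q=q[~np.isnan(q[:,0])]
            print(l,round(d["confidence"],2),d["box"],np.median(q,0) if len(q) else '',(np.percentile(q,98,0)-np.percentile(q,2,0)) if len(q) else '')
E
```

```text
0.0188 {'clock': 0.0, 'joint_positions': array([69.7003, 28.3121, 77.1279, -0.0008, 74.6293, -5.4696]), 'qd': array([-0.0093, -0.1547,  0.0364, -0.0624, -0.0264, -0.0149]), 'joint_efforts': array([ -0.0019, -87.8792, -38.1852,   0.0706,   0.0532,  -0.0002]), 'eef_pos': array([0.1598, 0.6038, 0.2134]), 'eef_rot': array([-179.9309,   -0.0058,  165.1701]), 'contact_force': array([ 0.211 , -0.3526,  0.1153]), 'torque': array([-0.0053,  0.0164,  0.004 ]), 'gripper_force': 0.0, 'width': 0.09120165942533218}
top [ 0.4342 -0.0805  1.3937] [-175.543    -0.3573  -91.2739] [[492.72996333081795, 0.0, 281.44336474531303], [0.0, 492.72996333081795, 203.32643083080129], [0.0, 0.0, 1.0]]
strainer_large 0.96 [371.5, 210.3, 30.7, 27.5] [ 0.476  -0.3852  0.0098] [0.0676 0.0707 0.0468]
strainer_large 0.91 [429.8, 146.1, 24.3, 29.8] [ 0.6563 -0.5473  0.0105] [0.0707 0.0713 0.0471]
strainer_large 0.78 [304.6, 168.7, 29.2, 27.4] [ 0.6041 -0.2029  0.0101] [0.0712 0.0712 0.048 ]
strainer_large 0.72 [394.8, 243.3, 30.4, 28.2] [ 0.3773 -0.4444  0.0103] [0.0696 0.0696 0.048 ]
strainer_medium 0.84 [270.6, 232.4,
[... 1094 characters left out ...]
.0, 227.9, 24.2, 20.5] [ 0.4263 -0.0833  0.0117] [0.0561 0.0576 0.0495]
strainer_small 0.64 [209.6, 294.5, 18.1, 14.8] [0.6084 0.1809 0.0126] [0.0395 0.0394 0.0461]
dish_large 0.92 [317.9, 181.5, 38.9, 29.8] [ 0.4341 -0.2459  0.0042] [0.0958 0.1027 0.0187]
dish_large 0.61 [247.7, 334.3, 40.9, 43.5] [0.4607 0.2682 0.0041] [0.0806 0.0831 0.0193]
dish_medium 0.86 [249.5, 333.4, 40.5, 43.6] [0.4609 0.2679 0.0041] [0.081  0.0827 0.0189]
dish_medium 0.55 [212.6, 295.9, 16.3, 11.2] [0.6089 0.1809 0.0126] [0.0397 0.0385 0.0461]
dish_small 0.92 [234.6, 226.2, 27.7, 23.1] [ 0.6171 -0.0303  0.0045] [0.0678 0.069  0.0201]
plug 0.93 [279.2, 270.2, 30.5, 23.4] [0.4623 0.0742 0.0168] [0.0552 0.0569 0.0241]
```

View pics/top0.png

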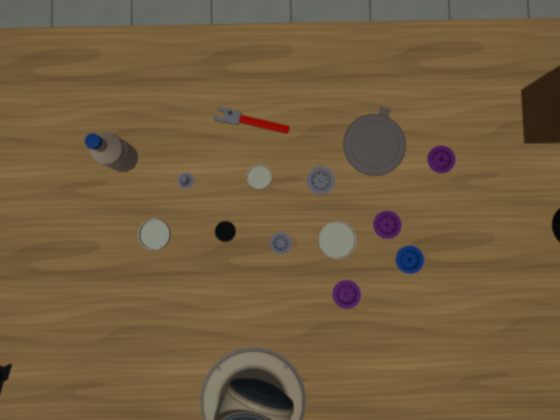

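View pics/side0.png

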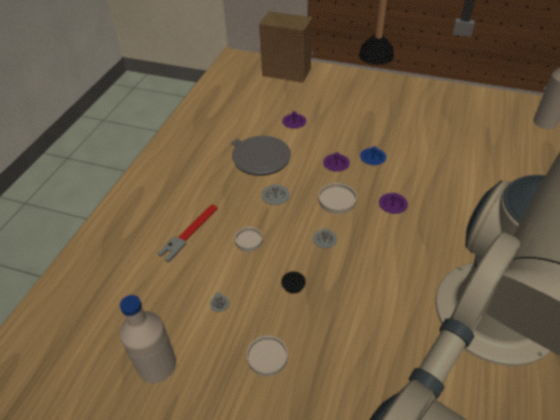

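The top view shows these strainer look-alikes, as (col,row):
- **Steel:** (320,180), (281,243) and (186,181).
- **Purple:** (441,159), (387,225) and (346,294).
- **Blue:** (410,260).
- **Black plug:** (225,231).

I choose the three steel ones: large (320,180), medium (281,243) and small (186,181). The dishes are large (337,240), medium (154,234) and small (259,177). I'll check this in a crop and with circle fits.

```bash
cat > m.py <<'E'
from h import *
from scipy.optimize import least_squares
np.set_printoptions(precision=4,suppress=True)
S=dict(large=(.603,-.203),medium=(.429,-.085),small=(.610,.178)); D=dict(large=(.436,-.246),medium=(.461,.268),small=(.618,-.030))
SR=dict(large=.04,medium=.031,small=.023); DR=dict(large=.0515,medium=.0425,small=.0345)
def fitc(q,r):
    f=least_squares(lambda p:np.hypot(q[:,0]-p[0],q[:,1]-p[1])-r,q.mean(0)[:2],loss='soft_l1',f_scale=.002); return f.x
def measure(p,c,dish,r):
    w=cloud(p); d=np.hypot(w[...,0]-c[0],w[...,1]-c[1])
    if dish:
        q=w[(d<r+.015)&(w[...,2]>.012)&(w[...,2]<.03)]; return fitc(q,r),len(q),np.ptp(q[:,:2],axis=0) if len(q) else 0
    k=w[(d<.025)&(w[...,2]>.034)]; fl=w[(d<r+.012)&(w[...,2]>.007)&(w[...,2]<.03)]
    return k.mean(0),k[:,2].max(),len(k),"flange",(fl.max(0)+fl.min(0))[:2]/2,np.ptp(fl[:,:2],axis=0)
E
python3 - <<'E'
from m import *
for n in("top","side"):
    p=grab_frame(n)
    for s in S: print(n,s,"S",*measure(p,S[s],0,SR[s])); print("   D",*measure(p,D[s],1,DR[s]))
    if n=="top": cv2.imwrite("pics/crop.png",cv2.resize(p["img"][140:280,120:380],None,fx=3,fy=3,interpolation=cv2.INTER_CUBIC))
print(tool([.604,-.203,.12]))
E
```

```text
top large S [ 0.6044 -0.2033  0.044 ] 0.04989629265428408 29 flange [ 0.5986 -0.2033] [0.0886 0.0771]
   D [ 0.4364 -0.2436] 134 [0.1036 0.1041]
top medium S [ 0.4306 -0.0863  0.0451] 0.050714002042473005 26 flange [ 0.4306 -0.0864] [0.0612 0.0589]
   D [0.4633 0.2669] 107 [0.0839 0.0881]
top small S [0.6124 0.1771 0.0433] 0.04887763220736807 29 flange [0.6141 0.1773] [0.0462 0.0437]
   D [ 0.619  -0.0295] 91 [0.071  0.0703]
side large S [ 0.6016 -0.1995  0.0422] 0.04944925206710782 36 flange [ 0.6018 -0.2021] [0.0792 0.0859]
   D [ 0.4334 -0.2407] 171 [0.1056 0.1083]
side medium S [ 0.428  -0.0822  0.0426] 0.04849307283121518 41 flange [ 0.4274 -0.0854] [0.0605 0.0628]
   D [0.4602 0.2699] 238 [0.0875 0.088 ]
side small S [0.6091 0.1805 0.0421] 0.046704889392807925 53 flange [0.6102 0.1797] [0.0446 0.0475]
   D [ 0.6158 -0.0267] 130 [0.0709 0.074 ]
[-0.6358 -0.6667  0.0939]
```

View pics/crop.png

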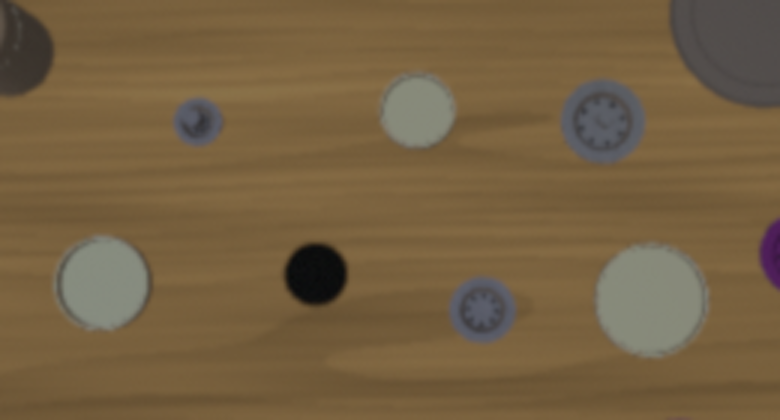

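The crop shows the steel strainers: small at about (198,121), large at (603,121) and medium at (482,310). The dishes, each sized as expected, are small (418,110), medium (103,283) and large (651,300). I'll start with the large strainer.

```bash
R='[-0.636,-0.667,0.06,0,0,0,0.05]'; python3 -m creep '[[-0.636,-0.667,0.06,0,0,0,0.05],[-0.636,-0.667,0.06,0,0,0,0.05],[-0.636,-0.667,0.06,0,0,0,0.05],[-0.636,-0.667,0.06,0,0,0,0.05],[-0.636,-0.667,0.06,0,0,0,0.05],[-0.636,-0.667,0.06,0,0,0,0.05],[-0.636,-0.667,0.06,0,0,0,0.05],[-0.636,-0.667,0.06,0,0,0,0.05]]'; python3 -c "
from h import *
print(tool([.603,-.2025,.1]))"
```

```text
clock: 1.9
eef_pos: [0.4013, 0.1652, 0.1816]
eef_rot: [180.0, 0.0, 165.2]
contact_force: [0.3, 0.1, -0.1]
width: 0.0498
gripper_force: 0.0
[-0.28899236 -0.30390318  0.08170523]
```

```bash
python3 -m creep '[[-0.289,-0.304,0.08,0,0,0,0.05],[-0.289,-0.304,0.08,0,0,0,0.05],[-0.289,-0.304,0.08,0,0,0,0.05],[-0.289,-0.304,0.08,0,0,0,0.05],[-0.289,-0.304,0.08,0,0,0,0.05],[-0.289,-0.304,0.08,0,0,0,0.05],[-0.289,-0.304,0.08,0,0,0,0.05],[-0.289,-0.304,0.08,0,0,0,0.05]]'
python3 - <<'E'
from h import *
np.set_printoptions(precision=4,suppress=True)
p=grab_frame("wrist"); cv2.imwrite("pics/w1.png",p["img"])
print(p["xyz"],p["attitude"])
w=cloud(p); d=np.hypot(w[...,0]-.603,w[...,1]+.2025); k=w[(d<.03)&(w[...,2]>.034)&(w[...,2]<.055)]
print(len(k),(k.max(0)+k.min(0))/2,k.mean(0),np.ptp(k,axis=0)); print(tool([.603,-.2025,.021]))
E
```

```text
clock: 2.9
eef_pos: [0.6031, -0.2041, 0.1004]
eef_rot: [-180.0, 0.0, 165.0]
contact_force: [-0.3, 0.6, -0.4]
width: 0.0503
gripper_force: 0.0
[ 0.5341 -0.1849  0.2709] [165.1753   0.056   74.9952]
402 [ 0.606  -0.2023  0.0412] [ 0.6049 -0.2021  0.0447] [0.0165 0.0156 0.0131]
[-0.001  -0.0001  0.0797]
```

View pics/w1.png

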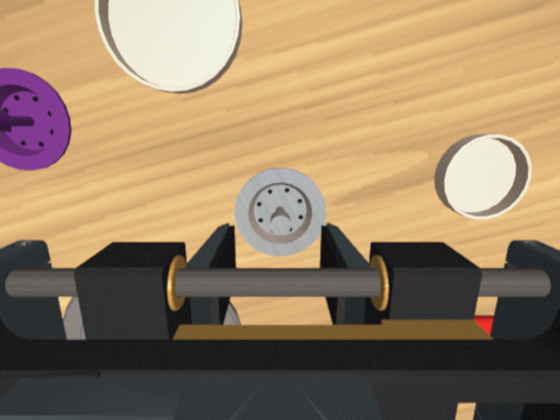

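The wrist view shows the steel strainer centred between the fingers at about (280,212). I'll descend, grip, then lift.

```bash
python3 -m creep '[[-0.003,0,0.05,0,0,0,0.05],[-0.003,0,0.08,0,0,0,0.05],[-0.003,0,0.08,0,0,0,0.05],[-0.003,0,0.08,0,0,0,0.0],[-0.003,0,0.08,0,0,0,0.0],[-0.003,0,0.08,0,0,0,0.0],[-0.003,0,0.08,0,0,0,0.0],[-0.003,0,0.08,0,0,0,0.0]]'; python3 -m creep '[[0,0,-0.03,0,0,0,0],[0,0,-0.06,0,0,0,0],[0,0,-0.06,0,0,0,0]]';  python3 - <<'E'
from h import *
np.set_printoptions(precision=4,suppress=True)
s=manip.read_state();print(s["width"],s["gripper_force"],s["eef_pos"])
p=grab_frame("wrist"); cv2.imwrite("pics/w2.png",p["img"])
print(tool([.435,-.242,.08]))
E
```

```text
clock: 3.95
eef_pos: [0.6052, -0.2018, 0.022]
eef_rot: [-180.0, 0.0, 165.2]
contact_force: [-1.1, 0.5, 7.1]
width: 0.0149
gripper_force: 30.0
clock: 4.32
eef_pos: [0.606, -0.2021, 0.0836]
eef_rot: [-180.0, 0.2, 165.2]
contact_force: [0.2, -0.1, -1.8]
width: 0.0149
gripper_force: 30.0
0.014873450935917064 29.999828338623047 [ 0.606  -0.2021  0.0836]
[ 0.1543 -0.0824  0.0019]
```

View pics/w2.png

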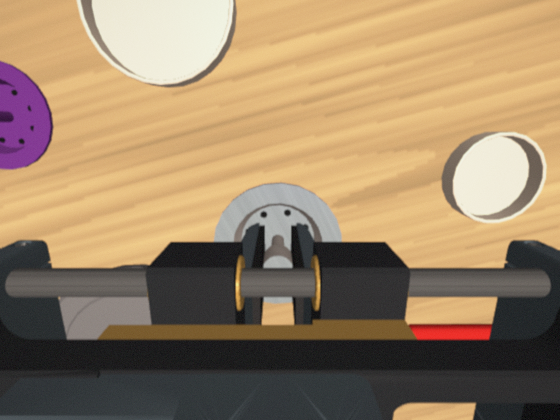

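The large strainer is held level below the fingers at about (278,225). I'll move it over the large dish, which shows at about (155,30).

```bash
python3 -m creep '[[0.05,-0.027,0,0,0,0,0],[0.104,-0.055,0,0,0,0,0],[0.153,-0.082,0,0,0,0,0],[0.153,-0.082,0,0,0,0,0],[0.153,-0.082,0,0,0,0,0]]'
python3 - <<'E'
from m import *
print(tool([.435,-.242,.08]))
p=grab_frame("wrist"); cv2.imwrite("pics/w3.png",p["img"])
w=cloud(p); d=np.hypot(w[...,0]-.435,w[...,1]+.242)
q=w[(d<.065)&(d>.042)&(w[...,2]>.014)&(w[...,2]<.023)]; print("dish",fitc(q,.0515),len(q),np.ptp(q,axis=0))
q=w[(d<.05)&(w[...,2]>.068)&(w[...,2]<.078)]; print("flange",fitc(q[np.hypot(*(q[:,:2]-[.435,-.242]).T)>.034],.038),len(q),q.min(0),q.max(0))
E
```

```text
clock: 5.0
eef_pos: [0.4362, -0.2419, 0.081]
eef_rot: [180.0, -0.0, 165.1]
contact_force: [0.3, 0.5, -0.9]
width: 0.015
gripper_force: 30.0
[ 0.0011 -0.0004  0.001 ]
dish [ 0.4377 -0.2428] 967 [0.0739 0.1053 0.0056]
flange [ 0.4371 -0.2422] 3734 [ 0.3973 -0.2787  0.0681] [ 0.4772 -0.2019  0.0778]
```

View pics/w3.png

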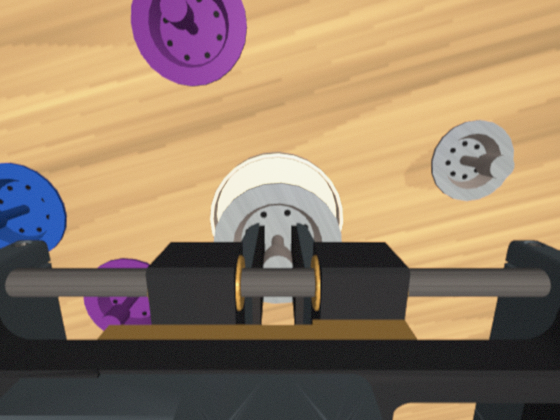

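The held strainer is centred over the large dish at about (278,220). I'll lower it, release and rise.

```bash
python3 -m creep '[[0,0,0.03,0,0,0,0],[0,0,0.045,0,0,0,0],[0,0,0.054,0,0,0,0],[0,0,0.054,0,0,0,0]]'; python3 -m creep '[[0,0,0,0,0,0,0.05],[0,0,0,0,0,0,0.05],[0,0,0,0,0,0,0.05],[0,0,-0.04,0,0,0,0.05],[0,0,-0.08,0,0,0,0.05],[0,0,-0.08,0,0,0,0.05]]';python3 -c "
from h import *
print(tool([.4305,-.085,.107]))"
```

```text
clock: 5.55
eef_pos: [0.4361, -0.2416, 0.0271]
eef_rot: [180.0, -0.0, 165.2]
contact_force: [0.3, -0.5, -1.5]
width: 0.0151
gripper_force: 30.0
clock: 6.3
eef_pos: [0.4373, -0.2427, 0.1101]
eef_rot: [-179.9, 0.3, 165.2]
contact_force: [0.2, -0.5, -0.6]
width: 0.0503
gripper_force: 0.0
[0.04695257 0.15067838 0.00261921]
```

```bash
python3 -m creep '[[0.016,0.05,0,0,0,0,0.05],[0.032,0.1,0,0,0,0,0.05],[0.046,0.15,0,0,0,0,0.05],[0.046,0.15,0,0,0,0,0.05],[0.046,0.15,0,0,0,0,0.05]]'
python3 - <<'E'
from m import *
p=grab_frame("wrist"); cv2.imwrite("pics/w4.png",p["img"]); w=cloud(p)
d=np.hypot(w[...,0]-.4305,w[...,1]+.085); k=w[(d<.03)&(w[...,2]>.034)&(w[...,2]<.055)]
c=(k.max(0)+k.min(0))/2; print(len(k),c,k.mean(0),tool([c[0],c[1],.019]))
d=np.hypot(w[...,0]-.437,w[...,1]+.2425)
k=w[(d<.02)&(w[...,2]>.04)&(w[...,2]<.06)]; print("placed knob",len(k),k.mean(0) if len(k) else'',k[:,2].max() if len(k) else'')
k=w[(d<.055)&(d>.028)]; print(np.histogram(k[:,2],bins=np.arange(0,.03,.002)))
E
```

```text
clock: 6.92
eef_pos: [0.43, -0.0851, 0.1072]
eef_rot: [-180.0, 0.0, 165.2]
contact_force: [-0.5, -0.5, 0.6]
width: 0.0501
gripper_force: 0.0
371 [ 0.4315 -0.085   0.0409] [ 0.4302 -0.0848  0.0447] [-0.0012  0.001   0.0882]
placed knob 0  
(array([ 191,  652,  567,  141,  145,  150,  151,  174, 1226,  676,    2,
          0,    0,    0]), array([0.   , 0.002, 0.004, 0.006, 0.008, 0.01 , 0.012, 0.014, 0.016,
       0.018, 0.02 , 0.022, 0.024, 0.026, 0.028]))
```

View pics/w4.png

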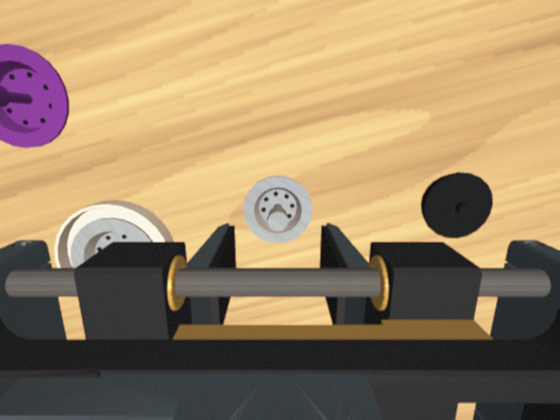

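The large strainer sits flat in its dish at about (110,245), with its flange near 18 mm. The medium strainer is centred at (278,208). Gripping it next.

```bash
python3 -m creep '[[-0.001,0.001,0.05,0,0,0,0.05],[-0.001,0.001,0.088,0,0,0,0.05],[-0.001,0.001,0.088,0,0,0,0.05],[-0.001,0.001,0.088,0,0,0,0.0],[-0.001,0.001,0.088,0,0,0,0.0],[-0.001,0.001,0.088,0,0,0,0.0],[-0.001,0.001,0.088,0,0,0,0.0],[-0.001,0.001,0.088,0,0,0,0.0]]'; python3 -m creep '[[0,0,-0.04,0,0,0,0],[0,0,-0.08,0,0,0,0],[0,0,-0.08,0,0,0,0]]';  python3 - <<'E'
from h import *
print(tool([.4635,.268,.1]))
E
```

```text
clock: 7.98
eef_pos: [0.4315, -0.0844, 0.0198]
eef_rot: [-180.0, 0.1, 165.2]
contact_force: [-1.0, -1.6, 7.1]
width: 0.0147
gripper_force: 30.0
clock: 8.35
eef_pos: [0.4324, -0.0846, 0.1017]
eef_rot: [-180.0, 0.3, 165.2]
contact_force: [0.5, 0.5, -1.2]
width: 0.0151
gripper_force: 30.0
[0.06016565 0.34882683 0.00128839]
```

```bash
python3 -m creep '[[0.06,0.349,0,0,0,0,0],[0.06,0.349,0,0,0,0,0],[0.06,0.349,0,0,0,0,0],[0.06,0.349,0,0,0,0,0],[0.06,0.349,0,0,0,0,0],[0.06,0.349,0,0,0,0,0],[0.06,0.349,0,0,0,0,0],[0.06,0.349,0,0,0,0,0]]'
python3 - <<'E'
from m import *
s=manip.read_state()["eef_pos"]
p=grab_frame("wrist"); cv2.imwrite("pics/w5.png",p["img"])
w=cloud(p); d=np.hypot(w[...,0]-.4635,w[...,1]-.268)
q=w[(d<.06)&(d>.034)&(w[...,2]>.014)&(w[...,2]<.023)]; c=fitc(q,.0425); print("dish",c,len(q),np.ptp(q,axis=0))
z0=s[2]; q=w[(d<.05)&(w[...,2]>z0-.02)&(w[...,2]<z0+.003)]; print("held",len(q),q.min(0),q.max(0),np.percentile(q,50,0)); print(tool([c[0],c[1],.026]))
E
```

```text
clock: 9.35
eef_pos: [0.4617, 0.268, 0.0986]
eef_rot: [-179.9, -0.1, 165.2]
contact_force: [-0.1, 0.4, -0.7]
width: 0.0153
gripper_force: 30.0
dish [0.4638 0.2686] 716 [0.068  0.087  0.0058]
held 2968 [0.4308 0.2398 0.0795] [0.4712 0.2987 0.1015] [0.4465 0.2717 0.0922]
[-0.0017  0.0016  0.0728]
```

View pics/w5.png

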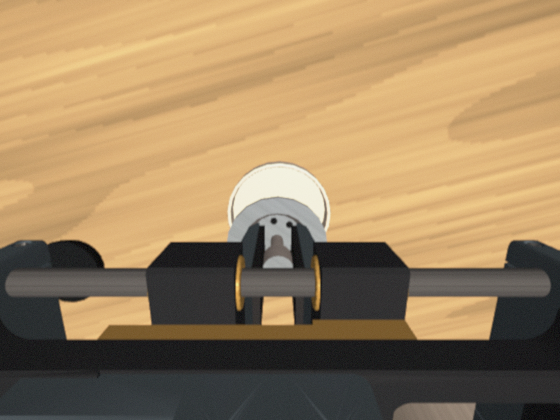

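The medium strainer is held over the medium dish at about (278,210). I'll lower it, release and rise.

```bash
python3 -m creep '[[-0.002,0.001,0.04,0,0,0,0],[-0.002,0.001,0.065,0,0,0,0],[-0.002,0.001,0.073,0,0,0,0],[-0.002,0.001,0.073,0,0,0,0]]'; python3 -m creep '[[0,0,0,0,0,0,0.04],[0,0,0,0,0,0,0.04],[0,0,0,0,0,0,0.04],[0,0,-0.04,0,0,0,0.05],[0,0,-0.08,0,0,0,0.05],[0,0,-0.08,0,0,0,0.05]]';python3 -c "
from h import *
print(tool([.612,.178,.107]))"
```

```text
clock: 9.9
eef_pos: [0.4646, 0.2683, 0.0265]
eef_rot: [-180.0, -0.0, 165.1]
contact_force: [0.3, -0.5, -1.5]
width: 0.0151
gripper_force: 30.0
clock: 10.65
eef_pos: [0.4662, 0.2697, 0.1092]
eef_rot: [179.8, 0.2, 165.2]
contact_force: [-0.3, -0.8, -0.6]
width: 0.0498
gripper_force: 0.0
[-0.16441616 -0.05140236  0.00274791]
```

```bash
python3 -m creep '[[-0.054,-0.017,0,0,0,0,0.05],[-0.11,-0.034,0,0,0,0,0.05],[-0.163,-0.05,0,0,0,0,0.05],[-0.163,-0.05,0,0,0,0,0.05],[-0.163,-0.05,0,0,0,0,0.05]]'
python3 - <<'E'
from m import *
p=grab_frame("wrist"); cv2.imwrite("pics/w6.png",p["img"]); w=cloud(p)
d=np.hypot(w[...,0]-.612,w[...,1]-.178); k=w[(d<.03)&(w[...,2]>.034)&(w[...,2]<.055)]
c=(k.max(0)+k.min(0))/2; print(len(k),c,k.mean(0),tool([c[0],c[1],.019]))
d=np.hypot(w[...,0]-.464,w[...,1]-.2685)
k=w[(d<.045)&(d>.02)]; print(np.histogram(k[:,2],bins=np.arange(0,.03,.002))[0])
E
```

```text
clock: 11.28
eef_pos: [0.6085, 0.1788, 0.1055]
eef_rot: [-180.0, -0.1, 165.1]
contact_force: [0.4, 1.6, -0.0]
width: 0.0502
gripper_force: 0.0
381 [0.6132 0.1788 0.0408] [0.6122 0.179  0.0446] [-0.0051  0.0008  0.0868]
[ 132 1082  792   79   85   78  113  170 1489  914    3    0    0    0]
```

View pics/w6.png

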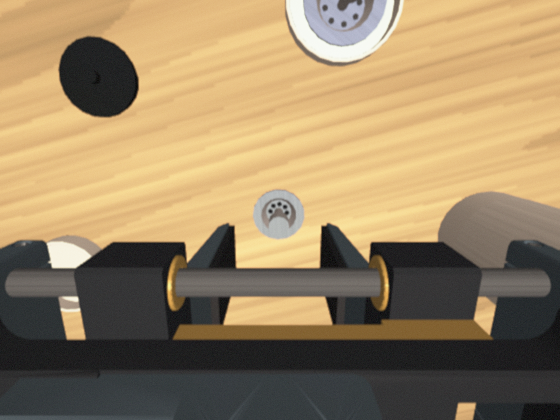

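The medium strainer sits flat in its dish at about (340,15). The small strainer is centred at (278,213). Gripping it.

```bash
python3 -m creep '[[-0.004,0.001,0.05,0,0,0,0.05],[-0.004,0.001,0.087,0,0,0,0.05],[-0.004,0.001,0.087,0,0,0,0.05],[-0.004,0.001,0.087,0,0,0,0.0],[-0.004,0.001,0.087,0,0,0,0.0],[-0.004,0.001,0.087,0,0,0,0.0],[-0.004,0.001,0.087,0,0,0,0.0],[-0.004,0.001,0.087,0,0,0,0.0]]'; python3 -m creep '[[0,0,-0.04,0,0,0,0],[0,0,-0.08,0,0,0,0],[0,0,-0.08,0,0,0,0]]';  python3 - <<'E'
from h import *
print(tool([.619,-.0285,.1]))
E
```

```text
clock: 12.32
eef_pos: [0.6139, 0.1789, 0.02]
eef_rot: [180.0, 0.0, 165.2]
contact_force: [-0.5, -0.7, 7.6]
width: 0.0149
gripper_force: 30.0
clock: 12.7
eef_pos: [0.6153, 0.1792, 0.1025]
eef_rot: [179.9, 0.3, 165.2]
contact_force: [-0.0, 0.5, -1.1]
width: 0.015
gripper_force: 30.0
[-0.05671103 -0.19984596  0.00233147]
```

```bash
python3 -m creep '[[-0.014,-0.05,0,0,0,0,0],[-0.028,-0.1,0,0,0,0,0],[-0.042,-0.15,0,0,0,0,0],[-0.057,-0.2,0,0,0,0,0],[-0.057,-0.2,0,0,0,0,0],[-0.057,-0.2,0,0,0,0,0]]'
python3 - <<'E'
from m import *
p=grab_frame("wrist"); cv2.imwrite("pics/w7.png",p["img"])
w=cloud(p); d=np.hypot(w[...,0]-.619,w[...,1]+.0285)
q=w[(d<.05)&(d>.026)&(w[...,2]>.014)&(w[...,2]<.023)]; c=fitc(q,.0345); print("dish",c,len(q),np.ptp(q,axis=0))
print(tool([c[0],c[1],.026]))
E
```

```text
clock: 13.45
eef_pos: [0.617, -0.0289, 0.0987]
eef_rot: [180.0, -0.1, 165.1]
contact_force: [-0.4, -0.1, 0.4]
width: 0.0149
gripper_force: 30.0
dish [ 0.62  -0.028] 623 [0.0611 0.0714 0.0056]
[-0.0028  0.0011  0.0729]
```

View pics/w7.png

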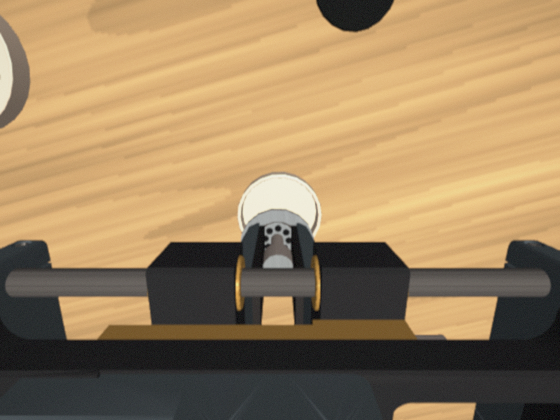

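The small strainer is held over the small dish at about (278,210). I'll lower it and release.

```bash
python3 -m creep '[[-0.002,0.001,0.04,0,0,0,0],[-0.002,0.001,0.065,0,0,0,0],[-0.002,0.001,0.073,0,0,0,0],[-0.002,0.001,0.073,0,0,0,0]]'; python3 -m creep '[[0,0,0,0,0,0,0.04],[0,0,0,0,0,0,0.04],[0,0,0,0,0,0,0.04],[0,0,-0.05,0,0,0,0.05],[0,0,-0.10,0,0,0,0.05],[0.05,0,-0.12,0,0,0,0.05],[0.1,0,-0.12,0,0,0,0.05],[0.1,0,-0.12,0,0,0,0.05]]'
python3 - <<'E'
from m import *
p=grab_frame("top"); w=cloud(p)
C=dict(large=(.437,-.2435),medium=(.4638,.268),small=(.6195,-.0285))
for s,c in C.items():
    d=np.hypot(w[...,0]-c[0],w[...,1]-c[1]); k=w[(d<.025)&(w[...,2]>.034)]; f=w[(d<SR[s]-.002)&(d>SR[s]-.014)&(w[...,2]>0)]
    print(s,k.mean(0)if len(k) else '',k[:,2].max() if len(k) else '',np.percentile(f[:,2],[10,50,90]) if len(f) else '')
cv2.imwrite("pics/end.png",cv2.resize(p["img"][90:310,80:460],None,fx=2,fy=2,interpolation=cv2.INTER_CUBIC))
E
```

```text
clock: 14.0
eef_pos: [0.6196, -0.0279, 0.0264]
eef_rot: [-180.0, -0.0, 165.2]
contact_force: [0.8, -0.4, -0.7]
width: 0.0152
gripper_force: 30.0
clock: 15.0
eef_pos: [0.5195, -0.0022, 0.1469]
eef_rot: [-180.0, -0.1, 165.2]
contact_force: [0.1, 0.3, -0.1]
width: 0.0504
gripper_force: 0.0
large [ 0.4367 -0.2416  0.0494] 0.05528161393525277 [0.012  0.0159 0.0199]
medium [0.4642 0.2659 0.0478] 0.055285128442450704 [0.0083 0.0155 0.019 ]
small   [0.0157 0.0169 0.0181]
```

View pics/end.png

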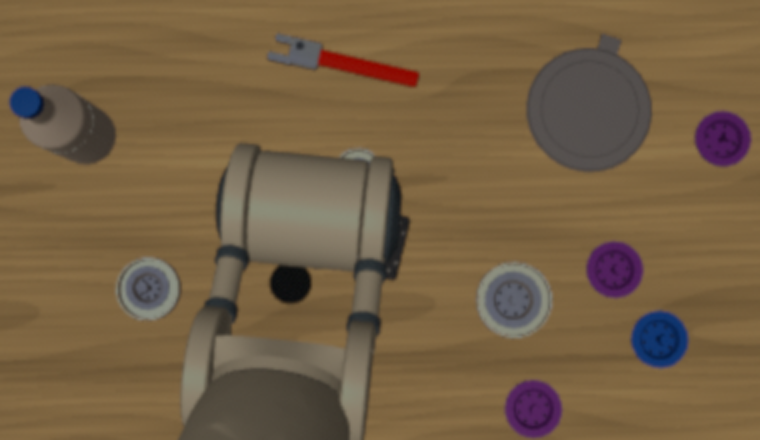

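The large strainer (514,299) and the medium one (149,288) sit in their dishes. The arm hides the small one near (358,155), so I'll move clear and check it with the wrist and top views.

```bash
python3 -m creep '[[0,0.06,-0.05,0,0,0,0.05],[0,0.12,-0.05,0,0,0,0.05],[0,0.18,-0.05,0,0,0,0.05],[0,0.24,-0.05,0,0,0,0.05],[0,0.3,-0.05,0,0,0,0.05],[0,0.3,-0.05,0,0,0,0.05],[0,0.3,-0.05,0,0,0,0.05]]'
python3 - <<'E'
from m import *
for n in ("top","side"):
    p=grab_frame(n); w=cloud(p); c=(.6195,-.0285) if n=="top" else (.6165,-.026)
    d=np.hypot(w[...,0]-c[0],w[...,1]-c[1]); k=w[(d<.025)&(w[...,2]>.036)&(w[...,2]<.07)]; f=w[(d<.021)&(d>.012)&(w[...,2]>0)&(w[...,2]<.03)]
    print(n,len(k),k.mean(0) if len(k) else'',k[:,2].max() if len(k) else '',np.percentile(f[:,2],[10,50,90]) if len(f) else '')
    cv2.imwrite(f"pics/end_{n}.png",cv2.resize(p["img"][140:220,210:310] if n=="top" else p["img"][150:400,180:430],None,fx=3 if n=="top" else 2,fy=3 if n=="top" else 2,interpolation=cv2.INTER_CUBIC))
E
```

```text
clock: 15.92
eef_pos: [0.6002, 0.2869, 0.196]
eef_rot: [-180.0, -0.0, 165.2]
contact_force: [-0.2, -0.3, -0.0]
width: 0.0503
gripper_force: 0.0
top 30 [ 0.6184 -0.0299  0.0478] 0.05400274648710912 [0.0092 0.0149 0.0207]
side 45 [ 0.6151 -0.0255  0.0453] 0.05197297691207592 [0.0025 0.0142 0.0184]
```

View pics/end_side.png

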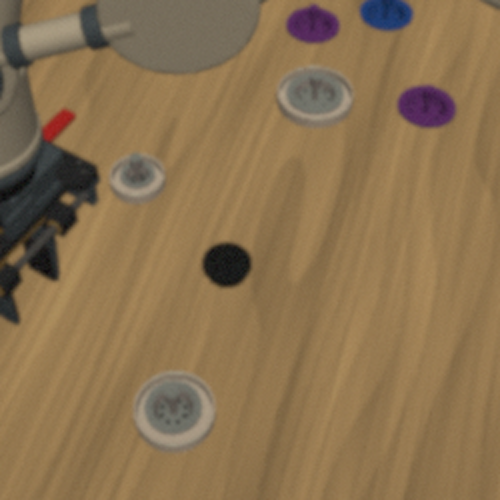

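View pics/end_top.png

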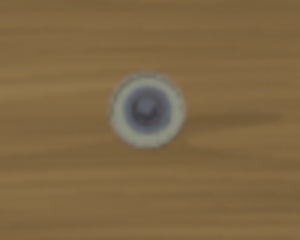

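All three strainers stand upright and centred in their own dishes. In the side crop they show at (315,92) large, (175,408) medium and (138,175) small. The robot isn't touching anything, so I'm handing in.

```bash
python3 -c "
from station import manip
print(manip.job_done())"
```

```text
the job is handed in; nothing more can be done
None
```

The large, medium and small steel strainers each stand upright and flat in their own dishes, placed in that order; the other items were left alone and the job was handed in at about 16 s.

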